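# Put the throwing rib away and snap the case shut

## Task

Take the wooden throwing rib out of its block and slide it, end first, all the way down into the free wide slot of the sloping grey case. Then swing the case's lid down and press it until it snaps fully shut and stays shut. Leave the jar, the test tile and the eraser where they are.

Things in the scene. Friction and masses are not known exactly. Their poses are not given: they have to be found in the camera images.
- rib_center (a point): Centre of the loose wooden rib: flat slab with rounded ends, 104 mm long (its y axis), 48 wide (x), 8 thick (z), 30 g. It starts on end, y vertical, in a 40 mm deep slot of a fixed wooden block 86x50x45 mm; this centre is 57 mm and the rib's top 109 mm above the bench. Pinch it across its thickness near its top. Either end may go in first, either face either way.
- rib_case: Fixed open grey case, 120 (x) x 140 (y) x 72 (z) mm, on a sloping stand. Origin: centre of its underside. z is square to its floor and leans 25 degrees from vertical towards the robot's side; x points rearward and uphill, y left. The plywood block inside has its top at z = 70; in its narrow slot (y = -40) a fixed steel scraper sticks out to z = 78. A spring roller catch is mid-front.
- slot_mouth (a point): Centre of the mouth of the free wide slot, axes as rib_case: z points out of the slot, square to the case floor, 25 degrees from vertical. The slot is 51 mm (x) by 11 mm (y), 60 mm deep, with a 3 mm chamfer. A rib fully home stands 44 mm out of it and has its centre 8 mm below this point.
- lid_hinge (a point): Middle of the lid's hinge line, on the case's rear upper edge; fixed, axes as rib_case. The lid turns about its y axis.
- lid_press (a point): Point on the outside (top) face of the grey domed lid, on its middle line, 100 mm from the hinge towards the front edge, 51 mm off the rim plane. Turns with the lid: x from front edge to hinge, z out of the top face; axes as rib_case at angle 0. Lid: a shell 120 (x) x 140 (y) x 50 mm deep, 120 g. Open, its hollow faces the robot, its top face looks rearward and a little up.
- case_lid (a joint): Lid angle, rad: 0 shut, opens up and rearward to 1.95, starts at 1.6 to 1.9. A friction hinge (0.12 N m) holds it where it is left. At about 0.08 a bead on its front lip meets the spring roller catch; pressing with 10 to 15 N near the front of its top face snaps it over to 0, where it stays. Let go before that, it stays ajar.
- jar: Bystander: loose closed jar, 52 mm wide, 70 mm high, right of the case; origin at its underside.
- tile: Bystander: loose L-shaped glazed test tile with a broad foot, 73 x 57 x 82 mm high, right of the case; origin at its underside.
- eraser: Bystander: loose white eraser block lying flat, 22 x 56 x 12 mm high, left of and behind the case; origin at its underside.

How it is judged (in metres and radians):
On the way:
1. the rib is fully home in the free slot while the lid is still open (z of rib_center in the frame of slot_mouth below -0.004 m and distance between rib_center and slot_mouth below 0.015 m and angle between the y axis of rib_center and the z axis of slot_mouth, either way round below 0.2 rad and value of joint case_lid above 0.5 rad), for 0.2 s.
At the end, for the whole second after the job is handed in: The rib stands in the free wide slot within 4 mm of its full depth, and the lid is snapped shut past its catch (angle under 0.03 rad); the jar, test tile and eraser are within 30 mm of where they stood (z of rib_center in the frame of slot_mouth below -0.004 m and distance between rib_center and slot_mouth below 0.015 m and angle between the y axis of rib_center and the z axis of slot_mouth, either way round below 0.2 rad and value of joint case_lid below 0.03 rad and distance of each of jar, tile, eraser from where it was at the start of the episode below 0.03 m); the robot touches nothing.
It fails at once if the jar, the test tile or the eraser is pushed more than 30 mm from its place (distance of any of jar, tile, eraser from where it was at the start of the episode above 0.03 m).
It also fails if it takes over 58 s, if anything falls off the work surface, if the arm or the gripper's body presses on something with over 40 N, if the wrist force passes 120 N, or if a joint passes its speed limit or range.

## Robot

A 6-joint arm with a two-finger parallel gripper is mounted at the origin on a cart in front of the work surface, level with it; the furniture and walls round the work are solid. World frame = base frame: x ahead of the robot, y to its left, z up, the work surface at z = 0. Lengths are in mm, angles in rad, forces in N, time in s.
With the tool pointing down it reaches from about 300 to 775 mm from the base axis. Payload 14.6 kg.
Tool frame: the origin (TCP) lies between the finger pads; the fingertips stand 25 mm ahead of it and the grasp point (between the pads) lies 6 mm ahead of it; z points along the fingers, x is the direction in which the jaws open and shut, and the axes are right-handed (so a half turn about z gives the same grasp; the last joint's range is limited). The gripper opens to 94 mm and grips with 3 to 60 N. Pads are 16 mm wide; open, the fingers measure 119 mm over their backs; the gripper's body (75 mm by 177 mm) begins 78 mm behind the grasp point.
Start: joints at [-1.191, 0.3, 1.521, -0, 1.321, -0.067], TCP at [237.637, -496.002, 230.446] pointing down, gripper open.
Joint ranges: [-3.03, 3.03], [-0.79, 2.21], [0.23, 2.52], [-1.04, 4.18], [0, 3.07], [-2.55, 2.55]. Speed limits (rad/s): [2.22, 2.22, 2.57, 3.14, 3.14, 3.14].

## Interface

Orientations are given as [roll, pitch, yaw] about the fixed x, y, z axes, in that order (R = Rz(yaw) Ry(pitch) Rx(roll)).
In Python, from cell import manip gives the robot as it stands.
- The arm moves only by the tool apply_moves, never from a script. Its argument "series" is a list of rows, each a list of 3 entries, a list of its own where there are three numbers: the shift along the world's x, y, z in cm, then the turn, a rotation vector about the world's x, y, z in rad, then the opening in per cent of the stroke, from 0 (shut) to 100 (fully open). A call has exactly 10 rows; each row is the pose to reach, as a shift and turn from the pose commanded when the call began; what a row does not reach only later rows make up. A row lasts 1/8 s, in which the tool goes at most 62.5 mm and 10.7 degrees, less where a joint would pass 70% of its speed; a pose out of reach is approached as far as the arm can. A call with a gripper value outside its range is refused whole. The fingers move at their own pace and stop on an object; "grip_force" is the grip in N (left out, the last holds). Time passes only in rows, so rows that repeat a pose let the fingers close, or fill a call up. It gives the time, the measured TCP pose, the force and the opening at its end, in the units of the state.
- manip.read_state(): the state, without advancing time (a new reading comes with each control period).
- manip.camera(name): name is "side" or "top"; returns (picture, depth): 420x560x3 uint8, red, green, blue; 420x560 float32, mm along the optical axis (not along the pixel's ray), 0 where there is no reading.
- manip.camera_info(name): a dict with "intrinsics" (3x3 intrinsics, pixels), "dist" ([k1, k2, p1, p2, k3] as OpenCV has them; the pictures are not rectified), "extrinsics" (4x4, takes a point from world to camera coordinates). Camera axes: x right, y down, z forward; pixel columns grow to the right and rows downward; lengths in mm; the calibration is good to about 2 mm. A picture is of the moment at which its call begins. camera_info takes no time and is no camera call.
- manip.sign_off(): hands the job in, once; it reports no verdict.
The state is a dict: "clock": time; "joints": joint angles; "qd": joint speeds; "effort": joint torques, N m; "eef_pos": TCP position; "eef_rot": TCP orientation; "wrist_force": force on the tool from outside, world axes, zero at the start; "moment": the same for the moment, N m; "finger_gap": finger opening in mm.
Only numpy, scipy, OpenCV 4.12 (cv2) and the standard library are available. Lean on these libraries where they do the work, as an engineer would, in place of code of your own. Each camera call takes 0.05 s, during which the arm holds its last target.

## Working session

There is one attempt and no reset: what is moved stays moved. The work goes in short steps, Python scripts to look and compute and a tool call to move; the robot and the scene stay as the last step left them, time stands still between calls to the robot, and variables do not carry over. Pictures are saved under pics/ and viewed, and the job is handed in when it is done.

Besides the shell and the picture viewer there is one more tool, called by a JSON object that holds its "op" and its "data". apply_moves: Moves the arm, as the interface text tells. Its arguments: {"type":"object","properties":{"series":{"type":"array","items":{"type":"array"}},"grip_force":{"type":"number"}},"required":["series"]}

```bash
mkdir -p pics; ls; cat > look.py <<'E'
import sys,cv2,numpy as np
from cell import manip
tag=sys.argv[1]
for n in sys.argv[2:]:
    p,d=manip.camera(n); i=manip.camera_info(n)
    cv2.imwrite(f'pics/{tag}_{n}.png',p[:,:,::-1]); np.savez(f'{tag}_{n}.npz',p=p,d=d,K=i['intrinsics'],dist=i['dist'],T=i['extrinsics'])
print(manip.read_state())
E
python3 look.py a side top
```

```text
pics
{'clock': 0.1, 'joints': array([-1.19061341e+00,  3.00419492e-01,  1.52153804e+00,  2.33421530e-06,
        1.32068212e+00, -6.65986917e-02]), 'qd': array([ 0.00072813, -0.00201645, -0.00244317, -0.00062764,  0.00096177,
       -0.00112742]), 'effort': array([ 1.43146904e-04, -5.32646692e+01, -3.53282082e+01,  7.09360954e-02,
        2.35112978e-02, -4.26001020e-05]), 'eef_pos': array([ 237.55510375, -495.81553038,  229.93282561]), 'eef_rot': array([-3.14152072e+00,  1.04453459e-03, -1.12401526e+00]), 'wrist_force': array([-0.78197548, -0.11487062,  0.36187999]), 'moment': array([0.02100907, 0.0184152 , 0.01040036]), 'finger_gap': 93.7397927714694}
```

View pics/a_side.png

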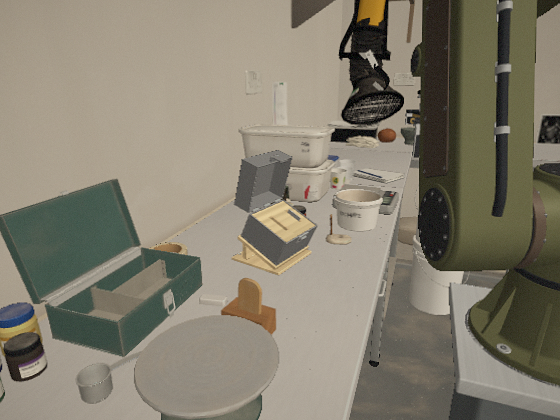

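View pics/a_top.png

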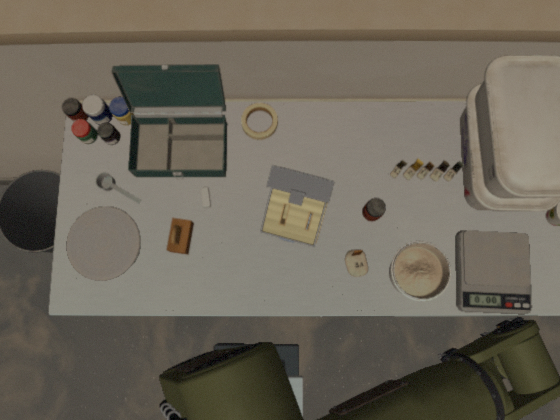

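The side picture shows the grey case at about (278,225), its open lid at (262,180) and the rib in its block at (249,300). In the top picture the case is at (295,212), the rib at (179,236), the eraser at (206,197), the jar at (374,209) and the tile at (357,262). Next I'll crop, enlarge and deproject.

```bash
cat > h.py <<'E'
import numpy as np,cv2
def load(f):
    z=np.load(f+'.npz'); return z
def cloud(z):
    d=z['d'];H,W=d.shape
    v,u=np.mgrid[0:H,0:W].astype(np.float32)
    n=cv2.undistortPointsIter(np.stack([u.ravel(),v.ravel()],1)[:,None].astype(np.float64),z['K'],z['dist'],None,None,(3,50,1e-9)).reshape(H,W,2)
    c=np.dstack([n*d[...,None],d]); T=z['T']
    w=(c-T[:3,3])@T[:3,:3]
    w[d==0]=np.nan
    return w
def proj(z,P):
    T=z['T']; r,_=cv2.Rodrigues(T[:3,:3])
    return cv2.projectPoints(np.asarray(P,float).reshape(-1,3),r,T[:3,3],z['K'],z['dist'])[0].reshape(-1,2)
def crop(z,x0,y0,x1,y1,s,f):
    im=cv2.resize(z['p'][y0:y1,x0:x1,::-1],None,fx=s,fy=s,interpolation=cv2.INTER_CUBIC); cv2.imwrite(f,im)
E
python3 - <<'E'
from h import *
np.set_printoptions(precision=1,suppress=True)
t=load('a_top');s=load('a_side')
crop(t,150,160,350,280,4,'pics/t1.png'); crop(s,190,140,340,340,3,'pics/s1.png')
w=cloud(t)
print('T cam', -t['T'][:3,:3].T@t['T'][:3,3],-s['T'][:3,:3].T@s['T'][:3,3])
print('bench',w[280,200],w[150,320]); 
print('rows 228..246 rib z'); print(w[222:252:2,166:196:2,2].round(0))
print(w[236,179])
ws=cloud(s)
print('side rib',ws[290,249],ws[310,265],ws[283:320:4,249])
E
```

```text
T cam [ 323.6 -105.5 1265.2] [241.6 705.5 443.6]
bench [390.6 107.2   0.8] [ 746.8 -213.9   -1.5]
rows 228..246 rib z
[[ -1.  -7.   0.  39.  40.  42.  46.  45.  44.  42.  41.  48.  44.  15.
   -2.]
 [ -7.  -1.  -2.  43.  45.  44.  40.  41.  45.  47.  48.  47.  37.  13.
   -1.]
 [  2.   2.  42.  43. 105.  96.  79.  22.  42.  46.  43.  41.  36.   3.
   -3.]
 [ -1.  -1.  44.  40. 107. 104.  80.  57.  45.  48.  43.  43.  27.   3.
    2.]
 [ -1.  -1.  47. 107. 105.  94.  72.  51.  42.  40.  44.  45.  25.   1.
   -1.]
 [  0.  -0.  48. 107. 104.  85.  70.  45.  44.  43.  47.  43.  23.   1.
   -2.]
 [ -1.  -5.  45. 105. 104.  91.  65.  45.  43.  41.  44.  36.  13.   3.
    1.]
 [ -2.  46.  42. 105. 100.  83.  57.  44.  44.  45.  46.  35.   4.   2.
   -4.]
 [ -0.  48.  42. 105. 100.  79.  51.  46.  43.  46.  47.  31.   6.  -4.
   -3.]
 [ -4.  44.  42. 100.  98.  74.  55.  41.  48.  47.  43.  28.   2.  -2.
    1.]
 [  3.  44.  47.  96.  87.  70.  46.  45.  43.  38.  45.  21.   2.   2.
   -1.]
 [  1.  43.  48.  44.  41.  55.  37.  45.  45.  48.  38.  21.  -6.  -3.
    1.]
 [ 40.  45.  44.  44.  40.  42.  46.  45.  41.  44.  36.  12.  -1.  -2.
   -6.]
 [ 46.  41.  42.  41.  46.  41.  43.  44.  40.  42.  37.   8.  -5.  -1.
   -5.]
 [  0.  38.  43.  43.  47.  40.  44.  45.  45.  44.  25.   8.   1.  -5.
   -1.]]
[500.2 156.4  49.7]
side rib [500.7 163.4  87.1] [475.8 151.7  44.1] [[499.7 164.4 101.8]
 [499.8 164.8  94. ]
 [499.6 165.8  86.6]
 [501.2 163.   76.6]
 [501.9 162.2  67.8]
 [501.7 163.1  60.1]
 [501.6 163.9  52.3]
 [500.8 166.1  45.5]
 [495.8 177.2  45.4]
 [491.1 187.5  44.9]]
```

```bash
sleep 0
```

```text
(no output)
```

View pics/t1.png

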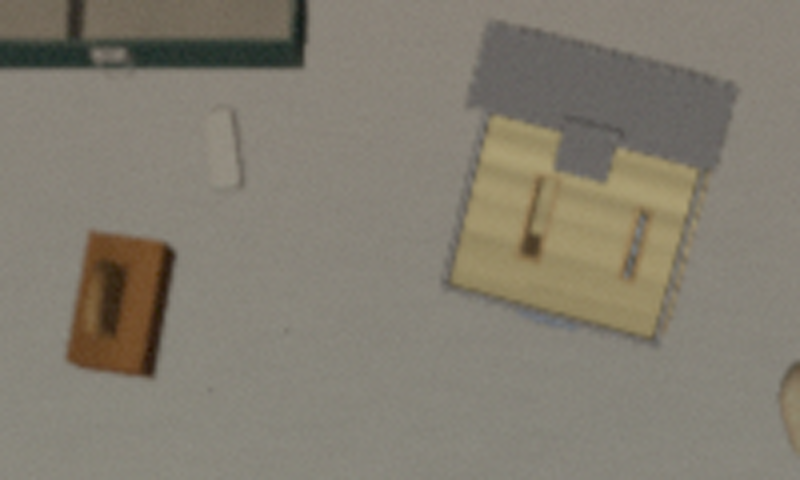

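View pics/s1.png

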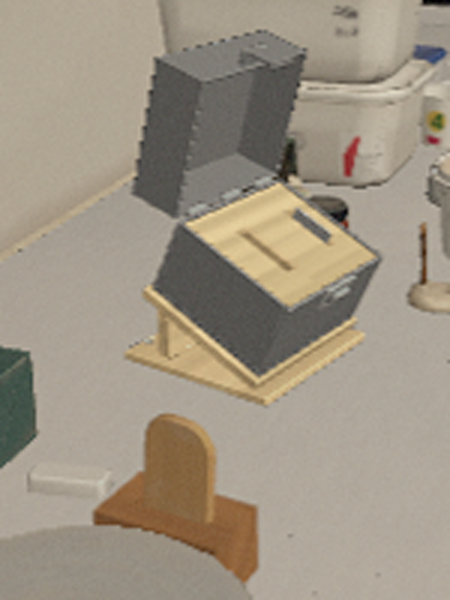

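```bash
python3 - <<'E'
from h import *
t=load('a_top');s=load('a_side')
crop(t,255,160,340,250,7,'pics/t2.png'); crop(s,230,195,325,275,8,'pics/s2.png')
E
```

```text
(no output)
```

View pics/t2.png

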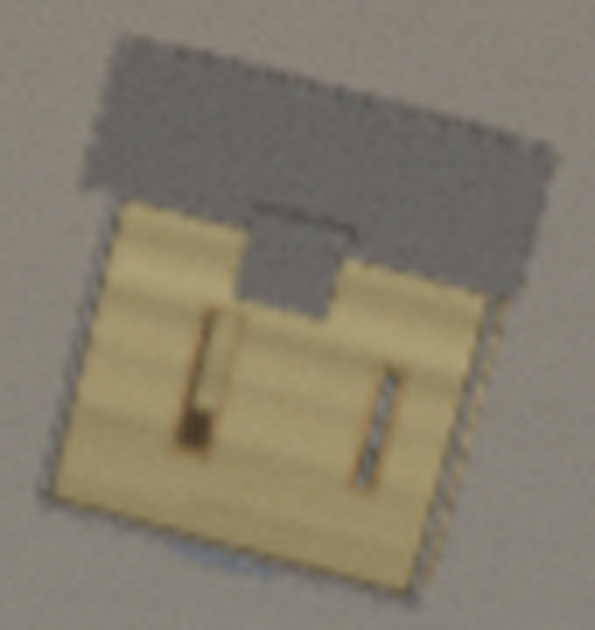

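View pics/s2.png

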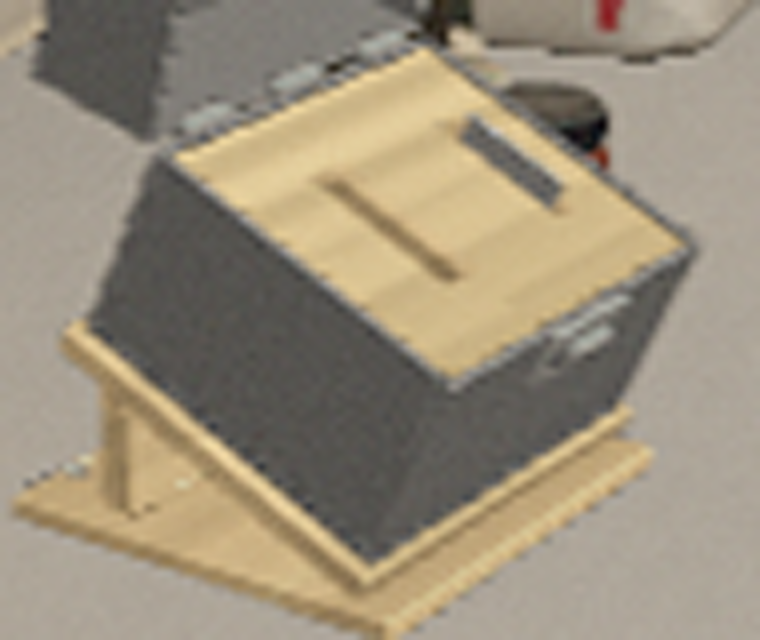

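```bash
cat > fit.py <<'E'
from h import *
from scipy.optimize import least_squares
np.set_printoptions(precision=2,suppress=True)
t=load('a_top');s=load('a_side')
def px(l,x0,y0,sc): return [((x+.5)/sc-.5+x0,(y+.5)/sc-.5+y0) for x,y in l]
T=px([(45,497),(415,600),(208,383)],255,160,7)
S=px([(453,385),(695,243),(160,150),(390,229)],230,195,8)
a=np.radians(25)
def Rc(psi): 
    from scipy.spatial.transform import Rotation as R
    return (R.from_euler('z',psi)*R.from_euler('y',-a)).as_matrix()
def res(p):
    R=Rc(p[3]); f=lambda P: np.array(P)@R.T+p[:3]
    sl=[p[4],p[5],70]
    e1=proj(t,f([[-60,70,72],[-60,-70,72],sl]))-T
    e2=proj(s,f([[-60,70,72],[-60,-70,72],[60,70,72],sl]))-S
    return np.r_[e1.ravel(),e2.ravel()]
r=least_squares(res,[540,-90,60,-.24,0,10])
p=r.x; print(p); print(r.fun.reshape(-1,2))
R=Rc(p[3]); print('slot',R@[p[4],p[5],70]+p[:3],'hinge',R@[60,0,72]+p[:3],'z',R[:,2],'x',R[:,0],'y',R[:,1])
np.save('case.npy',p)
# plane check by depth clouds
for z in (t,s):
    w=cloud(z); q=(w-p[:3])@R
    m=(abs(q[...,0])<50)&(abs(q[...,1])<60)&(abs(q[...,2]-70)<15)
    P=q[m]; A=np.c_[P[:,:2],np.ones(len(P))]; c=np.linalg.lstsq(A,P[:,2],rcond=None)[0]; print('plane',c,len(P),np.median(P[:,2]))
    # lid
    m=(q[...,0]>30)&(q[...,0]<180)&(abs(q[...,1])<75)&(q[...,2]>85)
    L=q[m]; print('lid n',len(L),np.percentile(L,[2,10,50,90,98],axis=0))
E
python3 fit.py
```

```text
[ 571.35 -144.28   44.73   -0.27   -2.45   23.5 ]
[[-0.57  0.25]
 [ 1.06  0.16]
 [-0.25 -0.56]
 [-0.14  0.55]
 [ 0.77 -0.07]
 [-1.14 -0.27]
 [ 0.64 -0.02]]
slot [ 546.85 -113.24  107.13] hinge [ 594.46 -150.58  135.34] z [-0.41  0.11  0.91] x [ 0.87 -0.24  0.42] y [0.26 0.96 0.  ]
plane [ 0.   -0.01 71.4 ] 1729 71.47261266064724
lid n 1602 [[ 65.31 -65.16 180.71]
 [ 80.47 -53.01 183.58]
 [100.86   1.39 188.  ]
 [122.1   55.93 203.4 ]
 [125.63  68.29 207.95]]
plane [-0.   -0.01 71.35] 1083 71.44729844785068
lid n 1978 [[ 65.27 -66.72  87.39]
 [ 75.13 -64.86  96.51]
 [ 99.35   5.53 141.35]
 [117.78  72.94 189.32]
 [123.95  74.12 204.9 ]]
```

```bash
cat > slot.py <<'E'
from fit import *
p=p.copy(); p[:3]+=R[:,2]*1.4
def hit(z,pix,h):
    n=cv2.undistortPointsIter(np.array(pix,float).reshape(-1,1,2),z['K'],z['dist'],None,None,(3,50,1e-9)).reshape(-1,2)
    M=z['T'][:3,:3]; c=-M.T@z['T'][:3,3]; d=np.c_[n,np.ones(len(n))]@M
    nn=R[:,2]; k=((p[:3]+nn*h-c)@nn)/(d@nn); return c+k[:,None]*d
for z,l,h in ((t,px([(222,314),(194,451),(208,383)],255,160,7),70),(s,px([(325,180),(460,275),(392,228)],230,195,8),70),
   (t,px([(392,370),(364,485)],255,160,7),78),(s,px([(470,120),(562,188)],230,195,8),78),
   (t,px([(45,497),(415,600)],255,160,7),72),(s,px([(453,385),(695,243),(160,150)],230,195,8),72),
   (s,px([(432,50),(690,243),(450,378),(172,155)],230,195,8),70),(t,px([(57,490),(408,590),(120,205)],255,160,7),70)):
    W=hit(z,l,h); print(h); print(np.c_[W,(W-p[:3])@R])
E
python3 slot.py | tail -36
```

```text
plane [-0.   -0.01 71.35] 1083 71.44729844785068
lid n 1978 [[ 65.27 -66.72  87.39]
 [ 75.13 -64.86  96.51]
 [ 99.35   5.53 141.35]
 [117.78  72.94 189.32]
 [123.95  74.12 204.9 ]]
70
[[ 567.73 -118.73  118.75   22.02   23.69   70.  ]
 [ 522.9  -108.89   97.37  -28.55   21.39   70.  ]
 [ 545.27 -113.84  108.04   -3.31   22.51   70.  ]]
70
[[ 570.15 -115.02  119.38   23.52   27.91   70.  ]
 [ 523.86 -107.     97.57  -28.08   23.47   70.  ]
 [ 546.86 -110.62  108.36   -2.55   26.03   70.  ]]
78
[[ 546.43 -177.35  125.18   20.09  -38.46   78.  ]
 [ 509.07 -168.15  107.24  -22.35  -39.41   78.  ]]
78
[[ 543.33 -172.27  123.16   15.31  -34.38   78.  ]
 [ 509.97 -164.13  107.16  -22.56  -35.3    78.  ]]
72
[[ 508.27  -55.94   86.5   -58.56   68.63   72.  ]
 [ 471.35 -186.81   85.94  -59.89  -67.34   72.  ]]
72
[[ 507.61  -54.46   86.02  -59.69   69.89   72.  ]
 [ 471.96 -184.98   85.99  -59.77  -65.41   72.  ]
 [ 609.57  -82.29  135.31   56.92   69.85   72.  ]]
70
[[ 570.46 -212.29  131.45   52.08  -65.86   70.  ]
 [ 474.1  -186.94   84.99  -57.85  -66.74   70.  ]
 [ 510.32  -59.58   85.66  -56.26   65.66   70.  ]
 [ 607.53  -86.2   132.66   54.95   65.54   70.  ]]
70
[[ 510.87  -60.18   85.98  -55.5    65.23   70.  ]
 [ 475.02 -184.45   85.09  -57.6   -64.09   70.  ]
 [ 604.02  -83.29  130.72   50.37   67.43   70.  ]]
```

```bash
python3 - <<'E'
from h import *
np.set_printoptions(precision=2,suppress=True)
for n in('a_top','a_side'):
    z=load(n); w=cloud(z)
    m=(w[...,2]>53)&(w[...,2]<112)&(abs(w[...,0]-500)<45)&(abs(w[...,1]-160)<35)
    P=w[m]; print(n,len(P))
    if n=='a_side':
        A=np.c_[P[:,0],P[:,2],np.ones(len(P))]; k=P[:,1]; 
        for _ in range(5):
            c=np.linalg.lstsq(A,k,rcond=None)[0]; r=k-A@c; g=abs(r)<4; A,k=A[g],k[g]
        print('y=',c,len(k),'yaw',np.degrees(np.arctan(-c[0])))
        print('face at x=500,z=57',c@[500,57,1])
    else:
        Q=P[P[:,2]>100]; print('top pts',Q.mean(0),np.percentile(Q,[2,98],axis=0)); 
        cc=cv2.minAreaRect(Q[:,:2].astype(np.float32)); print(cc)
    for lo in (60,75): 
        Q=P[(P[:,2]>lo)&(P[:,2]<lo+12)]; print(lo,np.percentile(Q[:,:2],[1,3,50,97,99],axis=0).T)
    m=(abs(w[...,2]-45)<3.5)&(abs(w[...,0]-500)<60)&(abs(w[...,1]-160)<60)
    print('block',len(w[m]),cv2.minAreaRect(w[m][:,:2].astype(np.float32)))
z=load('a_side'); crop(z,215,270,285,340,8,'pics/s3.png')
z=load('a_top'); crop(z,160,210,200,260,12,'pics/t3.png')
E
```

```text
a_top 146
top pts [500.55 159.37 104.93] [[483.06 154.62 100.25]
 [517.31 164.78 109.79]]
((498.9710388183594, 159.7488555908203), (9.462579727172852, 37.54231643676758), 80.26580047607422)
60 [[479.4  479.66 499.9  519.1  520.19]
 [152.92 153.17 156.47 160.5  160.97]]
75 [[477.46 477.73 499.35 522.02 522.69]
 [153.04 153.14 156.66 162.   162.59]]
block 386 ((504.8936767578125, 160.49862670898438), (51.274837493896484, 86.1865005493164), 81.63777160644531)
a_side 622
y= [ -0.13  -0.02 230.8 ] 613 yaw 7.417533310070661
face at x=500,z=57 164.44960686142588
60 [[479.28 480.14 501.88 523.95 524.94]
 [159.72 160.08 163.86 167.69 168.38]]
75 [[478.41 478.74 498.91 523.09 523.67]
 [159.86 160.37 164.26 167.5  168.04]]
block 620 ((506.14349365234375, 159.9269561767578), (53.150577545166016, 87.75634765625), 81.83013916015625)
```

View pics/s3.png

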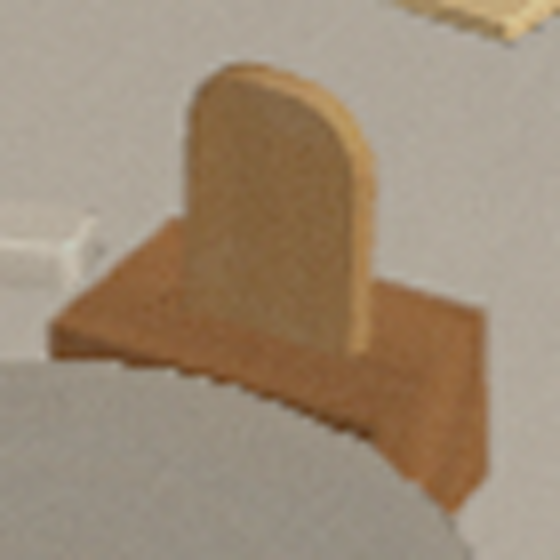

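View pics/t3.png

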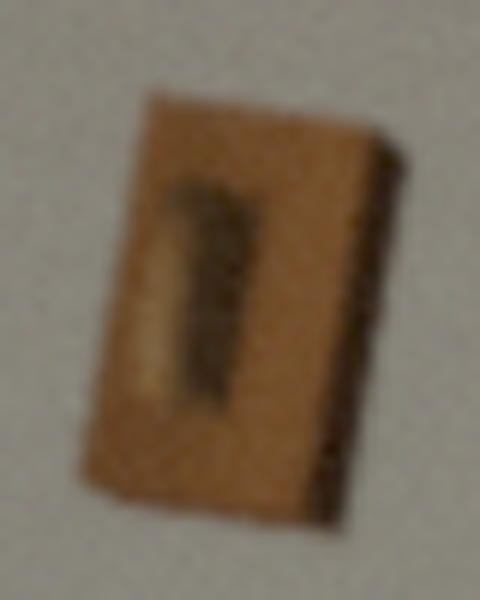

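{"op": "apply_moves", "data": {"series": [[[2, 5, 1], [0, 0, 0.18], 100], [[4, 10, 2], [0, 0, 0.36], 100], [[6, 15, 2], [0, 0, 0.54], 100], [[8, 20, 2], [0, 0, 0.72], 100], [[10, 26, 2], [0, 0, 0.9], 100], [[12, 32, 2], [0, 0, 1.08], 100], [[14, 38, 2], [0, 0, 1.26], 100], [[16, 44, 2], [0, 0, 1.44], 100], [[18, 50, 2], [0, 0, 1.62], 100], [[20, 55, 2], [0, 0, 1.8], 100]], "grip_force": 20}}

```text
clock: 1.35
eef_pos: [437.8, 56.2, 250.5]
eef_rot: [3.141, -0.0, 0.682]
wrist_force: [0.9, -0.9, 0.1]
finger_gap: 94.3
```

```bash
python3 -c "
from cell import manip
print(manip.read_state())"
```

```text
{'clock': 1.35, 'joints': array([ 4.47799610e-02,  3.73704229e-02,  1.78015802e+00, -4.68325510e-05,
        1.32383496e+00, -6.37706802e-01]), 'qd': array([ 9.96078016e-01,  4.76015220e-01, -4.80148823e-01, -7.51345187e-04,
        1.23228419e-03, -4.33439258e-01]), 'effort': array([ -5.78780293, -42.71354556, -31.03638411,   0.2034256 ,
         0.21064364,   1.11800507]), 'eef_pos': array([437.78483759,  56.24266287, 250.51169233]), 'eef_rot': array([ 3.14141968e+00, -1.57158738e-04,  6.82498220e-01]), 'wrist_force': array([ 0.94361625, -0.93112499,  0.11715445]), 'moment': array([-0.00946774, -0.09756212,  0.01843729]), 'finger_gap': 94.309741636549}
```

{"op": "apply_moves", "data": {"series": [[[2, 3, 0], [0, 0, 0.18], 100], [[4, 6, 0], [0, 0, 0.36], 100], [[5.5, 9, 0], [0, 0, 0.54], 100], [[6.34, 10.6, -2], [0, 0, 0.7], 100], [[6.34, 10.6, -6], [0, 0, 0.75], 100], [[6.34, 10.6, -10], [0, 0, 0.75], 100], [[6.34, 10.6, -10], [0, 0, 0.75], 100], [[6.34, 10.6, -12.5], [0, 0, 0.75], 60], [[6.34, 10.6, -15.1], [0, 0, 0.75], 60], [[6.34, 10.6, -15.1], [0, 0, 0.75], 60]]}}

```text
clock: 2.6
eef_pos: [501.0, 159.9, 99.8]
eef_rot: [-3.141, 0.0, 1.426]
wrist_force: [0.5, 0.1, 0.9]
finger_gap: 67.2
```

```bash
python3 look.py b side; python3 -c "
from h import *
crop(load('b_side'),190,180,340,330,4,'pics/b1.png')"
```

```text
{'clock': 2.65, 'joints': array([ 2.39383448e-01,  3.94594842e-01,  1.71938500e+00, -8.62393551e-06,
        1.02688007e+00, -1.18652133e+00]), 'qd': array([ 0.00101065, -0.01895653, -0.01364885, -0.00168511,  0.00088381,
        0.0001404 ]), 'effort': array([-1.65026332e-02, -5.11252856e+01, -2.85441488e+01,  1.01171091e-02,
       -1.06940602e-01,  1.21305566e-03]), 'eef_pos': array([501.55328253, 160.08320434, 100.85655   ]), 'eef_rot': array([ 3.14091058e+00, -2.67853127e-04,  1.42590933e+00]), 'wrist_force': array([-0.04408988,  0.31741099,  1.5063065 ]), 'moment': array([ 0.02593642, -0.13897721,  0.0142752 ]), 'finger_gap': 63.10015702653403}
```

View pics/b1.png

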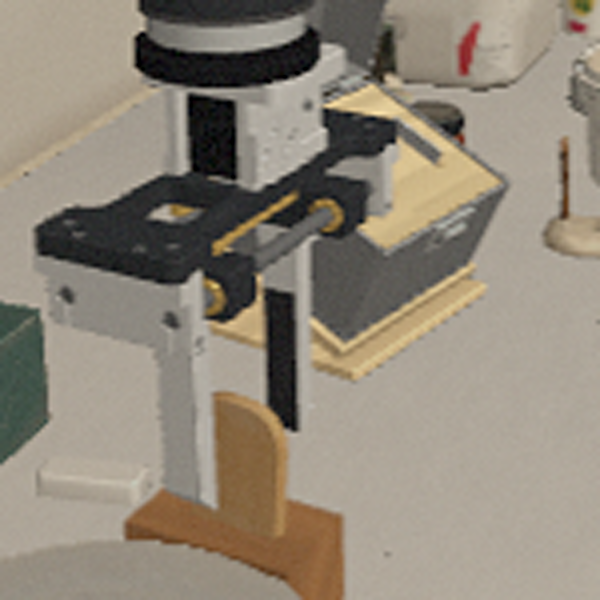

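The rib, at (250,460) in the crop, stands between the two fingers. I'll close on it.

{"op": "apply_moves", "data": {"series": [[[0, 0, 0], [0, 0, 0], 0], [[0, 0, 0], [0, 0, 0], 0], [[0, 0, 0], [0, 0, 0], 0], [[0, 0, 0], [0, 0, 0], 0], [[0, 0, 0], [0, 0, 0], 0], [[0, 0, 0], [0, 0, 0], 0], [[0, 0, 0], [0, 0, 0], 0], [[0, 0, 0], [0, 0, 0], 0], [[0, 0, 0], [0, 0, 0], 0], [[0, 0, 0], [0, 0, 0], 0]], "grip_force": 25}}

```text
clock: 3.9
eef_pos: [501.1, 160.1, 99.4]
eef_rot: [3.142, -0.0, 1.426]
wrist_force: [1.1, 4.8, -1.5]
finger_gap: 8.3
```

```bash
cat > tgt.py <<'E'
from h import *
from scipy.spatial.transform import Rotation as Ro
np.set_printoptions(precision=4,suppress=True)
psi=np.radians(-15.2);Rc=(Ro.from_euler('z',psi)*Ro.from_euler('y',-25,degrees=True)).as_matrix()
slot=np.array([546,-112.2,108.2]); n=Rc[:,2]
Rt=np.c_[Rc[:,1],np.cross(-n,Rc[:,1]),-n]
if __name__=='__main__':
    print(Rc)
    R0=Ro.from_euler('xyz',[np.pi,0,1.426]).as_matrix()
    rv=Ro.from_matrix(Rt@R0.T).as_rotvec(); print('rotvec',rv,np.linalg.norm(rv))
    for k in (114.4,134.4,34.4): print(k,slot+n*k,(slot+n*k-[501,160,99.4])/10)
E
python3 tgt.py
```

```text
[[ 0.8746  0.2622 -0.4078]
 [-0.2376  0.965   0.1108]
 [ 0.4226  0.      0.9063]]
rotvec [-0.0889 -0.4274 -0.1186] 0.45240854041728845
114.4 [499.3438 -99.5238 211.8816] [ -0.1656 -25.9524  11.2482]
134.4 [491.1872 -97.3077 230.0078] [ -0.9813 -25.7308  13.0608]
34.4 [ 531.9705 -108.3883  139.377 ] [  3.0971 -26.8388   3.9977]
```

{"op": "apply_moves", "data": {"series": [[[0, 0, 4], [0, 0, 0], 0], [[0, 0, 8], [0, 0, 0], 0], [[0, 0, 12], [0, 0, 0], 0], [[-1, -3, 15], [0, 0, 0], 0], [[-2, -8, 15], [-0.02, -0.1, -0.03], 0], [[-2, -13, 15], [-0.04, -0.2, -0.06], 0], [[-2, -18, 15], [-0.06, -0.3, -0.08], 0], [[-2, -22, 15], [-0.08, -0.4, -0.1], 0], [[-1, -25.7, 14], [-0.0889, -0.4274, -0.1186], 0], [[-0.98, -25.73, 13.06], [-0.0889, -0.4274, -0.1186], 0]]}}

```text
clock: 5.15
eef_pos: [490.8, -99.2, 229.6]
eef_rot: [2.706, 0.001, 1.302]
wrist_force: [0.5, 1.5, -0.8]
finger_gap: 8.2
```

```bash
python3 look.py c side top; python3 -c "
from h import *
crop(load('c_side'),210,130,330,280,4,'pics/c1.png')
crop(load('c_top'),240,150,340,250,6,'pics/c2.png')"
```

```text
{'clock': 5.25, 'joints': array([-2.69628941e-01, -2.36669297e-02,  1.94839590e+00,  1.78556200e-03,
        7.83178137e-01, -1.57548418e+00]), 'qd': array([ 0.0260849 , -0.01261485, -0.02215439,  0.00317882,  0.02032586,
        0.00215279]), 'effort': array([-1.31379202e+00, -3.31502187e+01, -3.48518372e+01, -8.47134332e-03,
       -1.52034167e+00, -1.20046930e-01]), 'eef_pos': array([490.57994533, -97.28305641, 228.9229348 ]), 'eef_rot': array([2.70790469e+00, 2.95041260e-04, 1.30480240e+00]), 'wrist_force': array([ 0.41701601,  0.11803914, -0.35078857]), 'moment': array([0.12878547, 0.13332141, 0.02937167]), 'finger_gap': 8.389452119376857}
```

View pics/c1.png

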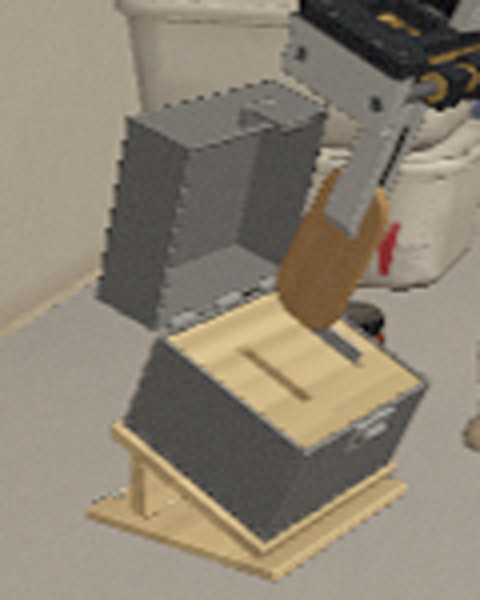

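View pics/c2.png

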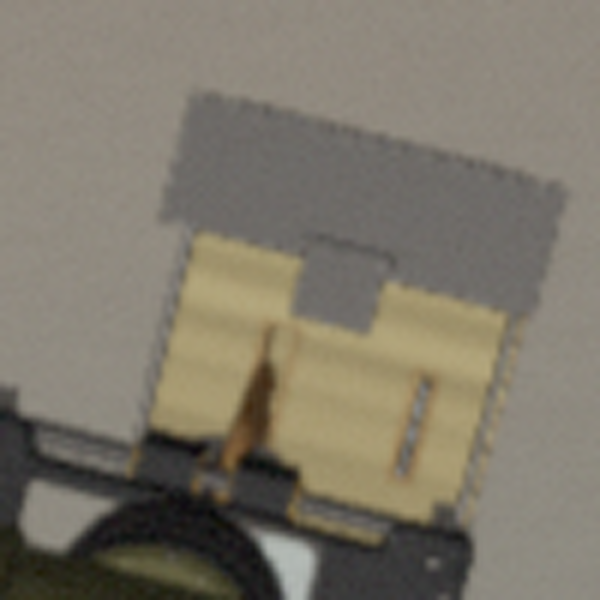

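The rib hangs square above the case. Its tip is at (320,325) in the side crop and the slot runs from (245,350) to (310,398). I'll overlay the predicted rib and slot to measure the offset.

```bash
cat > ov.py <<'E'
import sys
from tgt import *
from cell import manip
tag=sys.argv[1]; st=manip.read_state()
Rm=Ro.from_euler('xyz',st['eef_rot']).as_matrix(); tcp=st['eef_pos']
c=tcp+Rm[:,2]*42.4
print('tcp',tcp,'angle err deg',np.degrees(Ro.from_matrix(Rt@Rm.T).as_rotvec()))
print('rib in slot frame',Rc.T@(c-slot))
def box(c,R,ax,ay,az): return [c+R@np.array([i*ax,j*ay,k*az]) for i in(-1,1) for j in(-1,1) for k in(-1,1)]
E_=[(0,1),(2,3),(4,5),(6,7),(0,2),(1,3),(4,6),(5,7),(0,4),(1,5),(2,6),(3,7)]
for n,(x0,y0,x1,y1,s) in {'side':(230,150,330,250,6),'top':(250,170,335,250,7)}.items():
    z=load(f'{tag}_{n}'); im=cv2.resize(z['p'][y0:y1,x0:x1,::-1],None,fx=s,fy=s,interpolation=cv2.INTER_CUBIC)
    def dr(P,col):
        q=(proj(z,P)-[x0,y0]+.5)*s
        for a,b in E_: 
            if b<len(q): cv2.line(im,tuple(int(v) for v in q[a]),tuple(int(v) for v in q[b]),col,1)
    dr(box(c,Rm,4,24,52),(0,0,255))
    dr(box(slot,Rc,25.5,5.5,0.01),(0,255,0))
    dr(box(slot,Rc,28.5,8.5,0.01),(255,0,0))
    cv2.imwrite(f'pics/{tag}_ov_{n}.png',im)
E
python3 ov.py c
```

```text
tcp [490.5799 -97.2831 228.9229] angle err deg [-0.0235 -0.1506  0.0404]
rib in slot frame [-1.1075 -0.1593 91.2673]
```

View pics/c_ov_side.png

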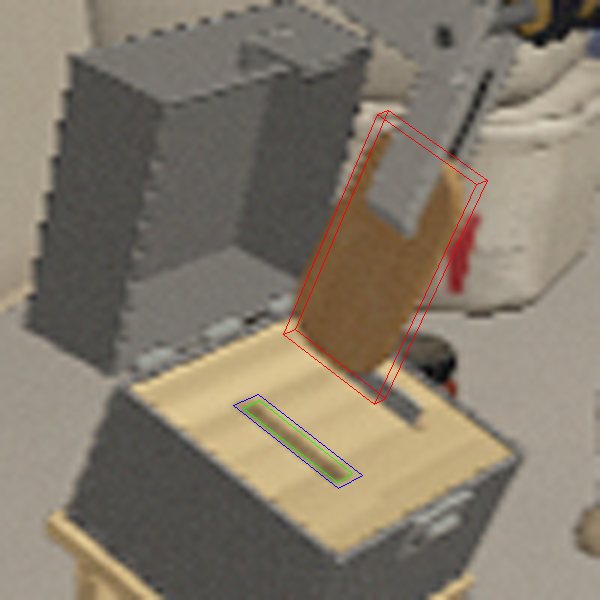

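View pics/c_ov_top.png

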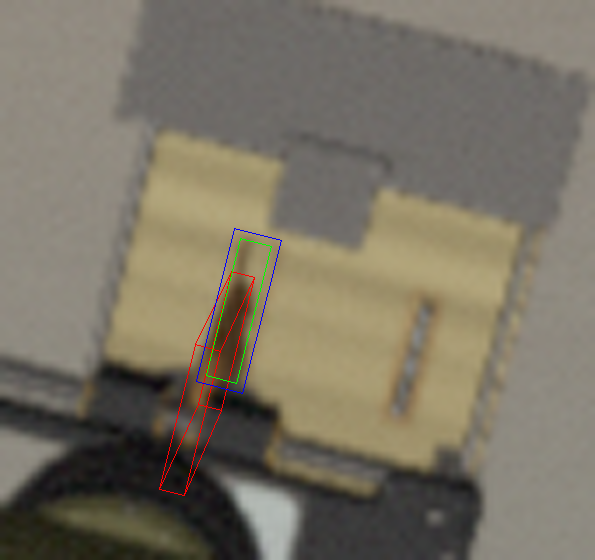

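{"op": "apply_moves", "data": {"series": [[[0.4, -0.11, -0.91], [0, 0, 0], 0], [[0.82, -0.22, -1.81], [0, 0, 0], 0], [[1.22, -0.33, -2.72], [0, 0, 0], 0], [[1.5, -0.4, -3.3], [0, 0, 0], 0], [[1.67, -0.45, -3.7], [0, 0, 0], 0], [[1.8, -0.49, -3.99], [0, 0, 0], 0], [[1.92, -0.52, -4.26], [0, 0, 0], 0], [[2.04, -0.55, -4.53], [0, 0, 0], 0], [[2.16, -0.59, -4.8], [0, 0, 0], 0], [[2.16, -0.59, -4.8], [0, 0, 0], 0]]}}

```text
clock: 6.5
eef_pos: [512.8, -103.2, 181.9]
eef_rot: [2.706, 0.0, 1.305]
wrist_force: [0.5, -0.4, -0.7]
finger_gap: 7.7
```

```bash
python3 look.py d side top; python3 ov.py d
```

```text
{'clock': 6.6, 'joints': array([-0.26940456,  0.08853106,  1.95201497,  0.00276272,  0.66474157,
       -1.57668424]), 'qd': array([ 0.00063622, -0.00231503, -0.0011353 , -0.00047033,  0.00143878,
        0.00182851]), 'effort': array([-8.97261605e-03, -3.81817639e+01, -3.29354382e+01, -9.71431931e-03,
       -1.12711374e+00, -7.19791744e-03]), 'eef_pos': array([ 512.85384199, -103.20391002,  182.07894901]), 'eef_rot': array([2.70528264e+00, 2.47416364e-05, 1.30547751e+00]), 'wrist_force': array([-1.0755834 , -0.02183537,  0.8345575 ]), 'moment': array([ 0.09535635,  0.06872615, -0.0606574 ]), 'finger_gap': 8.318992537832557}
tcp [ 512.8538 -103.2039  182.0789] angle err deg [ 0.001  -0.0016  0.0016]
rib in slot frame [ 0.0943 -0.0107 39.072 ]
```

View pics/d_ov_side.png

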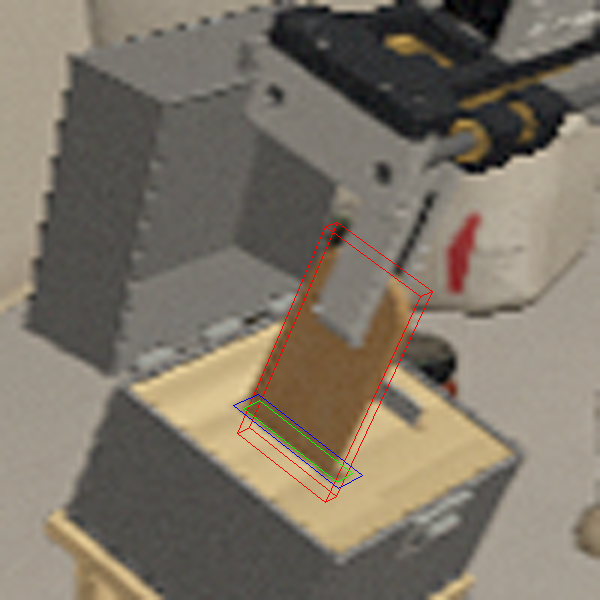

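View pics/d_ov_top.png

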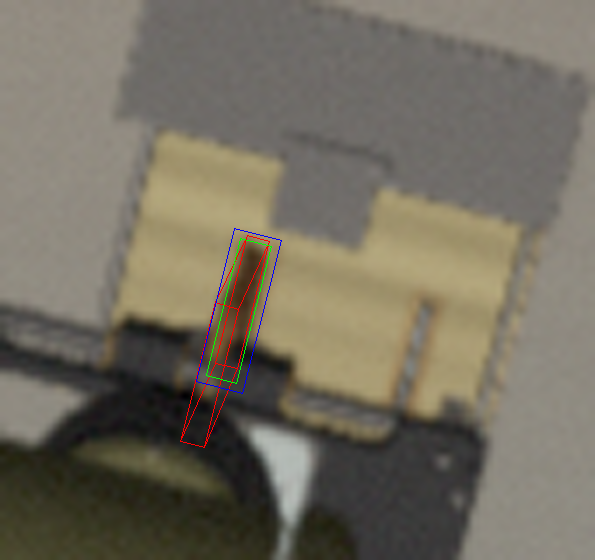

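The rib tip has gone into the slot with no contact force. About 47 mm of travel remain.

{"op": "apply_moves", "data": {"series": [[[0.29, -0.08, -0.63], [0, 0, 0], 0], [[0.57, -0.155, -1.27], [0, 0, 0], 0], [[0.86, -0.23, -1.9], [0, 0, 0], 0], [[1.14, -0.31, -2.54], [0, 0, 0], 0], [[1.43, -0.39, -3.17], [0, 0, 0], 0], [[1.63, -0.44, -3.63], [0, 0, 0], 0], [[1.75, -0.475, -3.9], [0, 0, 0], 0], [[1.84, -0.5, -4.08], [0, 0, 0], 0], [[1.92, -0.52, -4.27], [0, 0, 0], 0], [[1.92, -0.52, -4.27], [0, 0, 0], 0]]}}

```text
clock: 7.85
eef_pos: [531.9, -108.3, 139.4]
eef_rot: [2.706, -0.0, 1.305]
wrist_force: [-5.6, 1.9, 2.9]
finger_gap: 8.3
```

```bash
python3 look.py e side top; python3 ov.py e
```

```text
{'clock': 7.95, 'joints': array([-0.26916881,  0.19591098,  1.9427295 ,  0.00304569,  0.56678542,
       -1.57690704]), 'qd': array([-0.00013824, -0.00121295, -0.00051182, -0.00115584, -0.00057247,
       -0.00141454]), 'effort': array([-2.68623540e-01, -4.22835267e+01, -3.32289147e+01, -1.77655835e-02,
       -2.58973092e+00,  6.79068125e-04]), 'eef_pos': array([ 531.9591926 , -108.36431804,  139.49397447]), 'eef_rot': array([2.70542093e+00, 1.38966048e-05, 1.30552811e+00]), 'wrist_force': array([-6.5488025 ,  1.76429172,  1.42932071]), 'moment': array([0.44890859, 1.19059246, 0.04783331]), 'finger_gap': 8.107906054493125}
tcp [ 531.9592 -108.3643  139.494 ] angle err deg [-0.0016 -0.0091 -0.0013]
rib in slot frame [ 0.027   0.02   -7.8867]
```

View pics/e_ov_side.png

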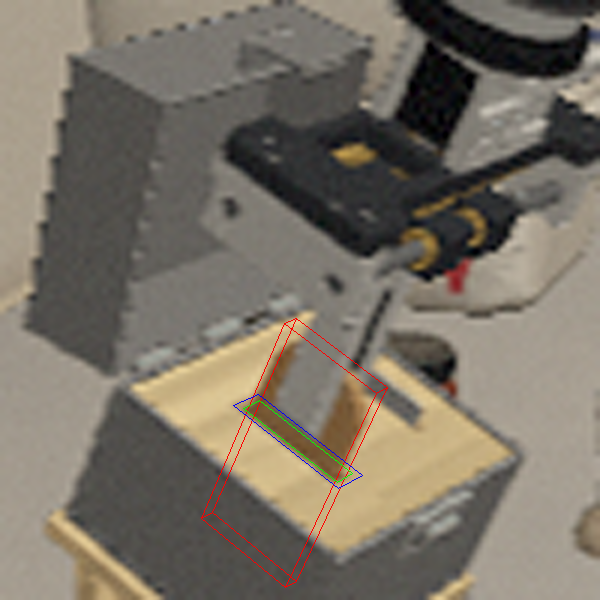

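{"op": "apply_moves", "data": {"series": [[[-0.09, 0.02, -0.04], [0, 0, 0], 0], [[-0.09, 0.02, -0.04], [0, 0, 0], 0], [[-0.05, 0.01, -0.13], [0, 0, 0], 0], [[-0.05, 0.01, -0.13], [0, 0, 0], 0], [[-0.01, 0, -0.22], [0, 0, 0], 0], [[-0.01, 0, -0.22], [0, 0, 0], 0], [[0.035, -0.01, -0.31], [0, 0, 0], 0], [[0.035, -0.01, -0.31], [0, 0, 0], 0], [[0.035, -0.01, -0.31], [0, 0, 0], 0], [[0.035, -0.01, -0.31], [0, 0, 0], 0]]}}

```text
clock: 9.2
eef_pos: [533.3, -108.7, 138.7]
eef_rot: [2.701, 0.0, 1.306]
wrist_force: [-19.5, 5.6, 26.9]
finger_gap: 8.2
```

```bash
python3 -c "
from tgt import *
from cell import manip
s=manip.read_state();print(s['clock'],Rc.T@(s['eef_pos']-slot),Rc.T@s['wrist_force'],Rc.T@s['moment'])"
```

```text
9.2 [ 0.9055  0.0475 33.2294] [-7.0025  0.3191 32.9977] [0.1038 1.2965 0.0013]
```

Axial resistance is 33 N at the nominal depth, so the rib looks bottomed. I'll relax, release and retreat along the slot axis.

{"op": "apply_moves", "data": {"series": [[[-0.05, 0.01, 0.2], [0, 0, 0], 0], [[-0.05, 0.01, 0.2], [0, 0, 0], 30], [[-0.05, 0.01, 0.2], [0, 0, 0], 30], [[-0.05, 0.01, 0.2], [0, 0, 0], 30], [[-0.05, 0.01, 0.2], [0, 0, 0], 30], [[-0.9, 0.22, 2], [0, 0, 0], 30], [[-2, 0.55, 4.5], [0, 0, 0], 30], [[-4, 1.1, 9], [0, 0, 0], 30], [[-6.5, 1.8, 14], [0, 0, 0], 30], [[-9, 2.4, 18], [0, 0, 0], 30]]}}

```text
clock: 10.45
eef_pos: [441.5, -84.3, 318.2]
eef_rot: [2.704, 0.0, 1.306]
wrist_force: [0.3, 0.7, 0.7]
finger_gap: 28.1
```

```bash
python3 look.py f side top; python3 -c "
from h import *
crop(load('f_side'),210,130,340,280,4,'pics/f1.png')
crop(load('f_top'),240,150,340,250,6,'pics/f2.png')"
```

```text
{'clock': 10.55, 'joints': array([-0.27146163, -0.23063005,  1.9152587 ,  0.0031104 ,  1.01306466,
       -1.57813591]), 'qd': array([-0.00054913,  0.08956799,  0.04767767, -0.00077704, -0.08899561,
        0.00065477]), 'effort': array([ 1.48911956e-01, -2.73130488e+01, -3.82986116e+01, -5.93351324e-04,
        3.75598725e-01, -3.70567641e-02]), 'eef_pos': array([442.04574364, -84.37151417, 320.87493485]), 'eef_rot': array([2.69768382e+00, 6.18605144e-05, 1.30560965e+00]), 'wrist_force': array([ 0.54345251,  0.36449444, -0.57506818]), 'moment': array([0.07812975, 0.07325424, 0.01344819]), 'finger_gap': 27.906662945431354}
```

View pics/f1.png

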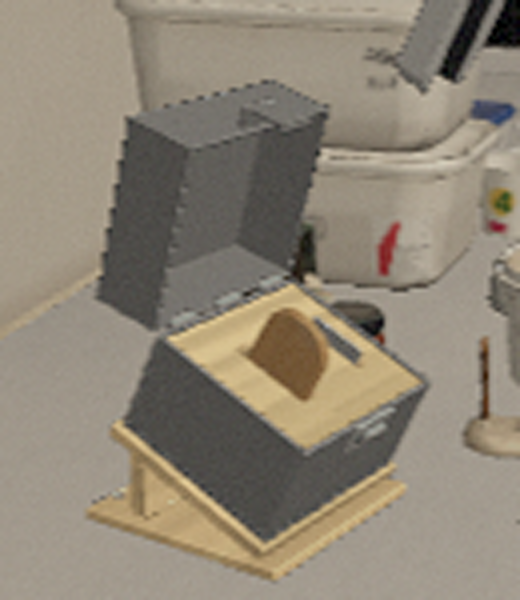

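View pics/f2.png

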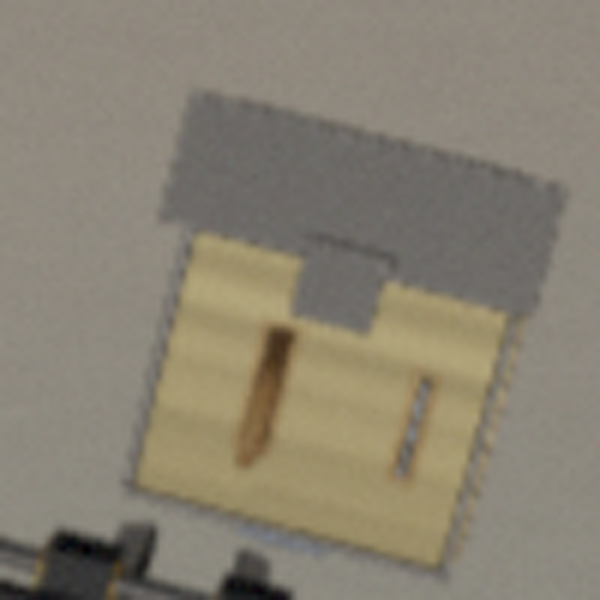

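```bash
cat > rib.py <<'E'
import sys
from tgt import *
for n in('side','top'):
    w=cloud(load(f'{sys.argv[1]}_{n}')); q=(w-slot)@Rc
    m=(abs(q[...,0])<40)&(abs(q[...,1])<20)&(q[...,2]>8)&(q[...,2]<80); P=q[m]
    print(n,len(P),np.percentile(P,[1,5,50,95,99],axis=0).round(1).tolist())
    Q=P[P[:,2]<20]; print(' low',np.percentile(Q[:,0],[2,98]),np.median(Q[:,1])); Q=P[P[:,2]>38]; print(' top',Q.mean(0),Q[:,2].max(),len(Q))
    m=(abs(q[...,0])<25)&(q[...,1]<-15)&(q[...,1]>-35); print(' ply',np.nanmedian(q[m][:,2]))
E
python3 rib.py f
```

```text
side 231 [[-25.4, -1.0, 8.5], [-23.7, 0.1, 10.1], [-3.2, 3.0, 25.6], [18.4, 5.3, 42.0], [21.7, 6.3, 43.7]]
 low [-25.0873  21.4726] 3.1809062142794167
 top [-1.9904  2.074  41.1449] 44.57157387030912 36
 ply 263.02468747028394
top 77 [[-24.2, -6.0, 10.0], [-20.4, -5.6, 15.8], [3.8, -1.8, 40.0], [20.6, 2.0, 45.5], [21.8, 2.4, 45.8]]
 low [-6.0289 22.8429] -1.9326013654900775
 top [-1.3614 -1.7331 42.1568] 46.36364213896417 46
 ply 478.9902703923596
```

```bash
python3 - <<'E'
from tgt import *
z=load('f_side');x0,y0,x1,y1,s=255,190,305,240,12
im=cv2.resize(z['p'][y0:y1,x0:x1,::-1],None,fx=s,fy=s,interpolation=cv2.INTER_CUBIC)
for h,col in((44,(0,0,255)),(48,(255,0,0))):
  for y in(-4,4):
    P=[slot+Rc@np.array([a,y,b]) for a,b in((-24,0),(-24,h),(24,h),(24,0))]
    q=((proj(z,P)-[x0,y0]+.5)*s).astype(int); cv2.polylines(im,[q.reshape(-1,1,2)],True,col,1)
cv2.imwrite('pics/f3.png',im)
E
```

```text
(no output)
```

View pics/f3.png

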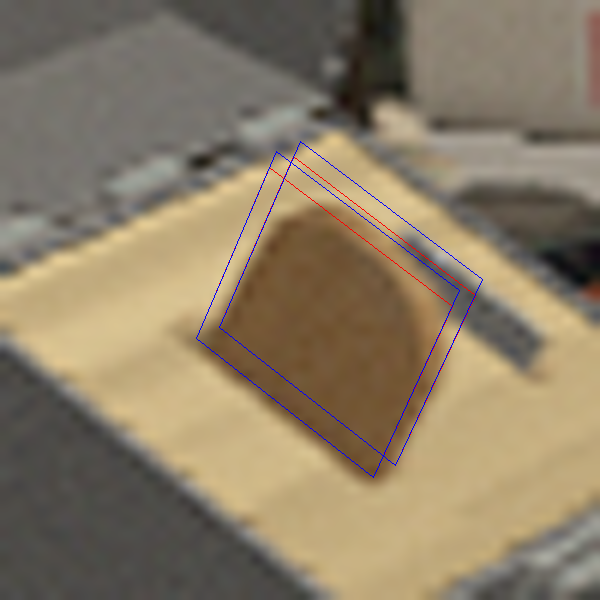

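The rib stands with its arc just under the 44 mm line, so it is home. Next I'll measure the lid angle.

```bash
cat > lid.py <<'E'
import sys
from tgt import *
from scipy.optimize import minimize
O=np.array([571.35,-144.28,44.73])+1.4*Rc[:,2]
H=np.array([60,0,72.])
if __name__=='__main__':
    tag=sys.argv[1]
    print('origin',O,'slot in case',Rc.T@(slot-O))
    for n in('side','top'):
        w=cloud(load(f'{tag}_{n}')); q=(w-O)@Rc
        m=(q[...,0]>40)&(q[...,0]<200)&(abs(q[...,1])<(85))&(q[...,2]>100)&(q[...,2]<215); P=q[m]
        print(n,len(P))
        if n=='top':
            A=np.c_[P[:,0],P[:,1],np.ones(len(P))]; k=P[:,2]
            for _ in range(6):
                c=np.linalg.lstsq(A,k,rcond=None)[0]; g=abs(k-A@c)<5; A,k=A[g],k[g]
            print('front wall z=',c,len(k),A.min(0),A.max(0),'theta from slope',np.pi/2-np.arctan(c[0]))
            print('wall at x=95:',c@[95,0,1])
        else:
            Q=P[P[:,1]>60]; print('side wall hull'); r=cv2.minAreaRect(Q[:,[0,2]].astype(np.float32)); print(r,cv2.boxPoints(r))
E
python3 lid.py f; python3 lid.py a
```

```text
origin [ 570.779  -144.1249   45.9988] slot in case [-2.9706 24.3112 70.0166]
side 1707
side wall hull
((96.63732147216797, 142.2108154296875), (91.03215026855469, 50.26313018798828), 81.14772033691406) [[ 64.8008 101.1043]
 [114.4652  93.3695]
 [128.4739 183.3173]
 [ 78.8095 191.0522]]
top 1603
front wall z= [ -0.1995  -0.0004 206.8081] 1243 [ 79.1794 -68.3555   1.    ] [126.8959  71.7477   1.    ] theta from slope 1.7677057936320275
wall at x=95: 187.85616587967635
origin [ 570.779  -144.1249   45.9988] slot in case [-2.9706 24.3112 70.0166]
side 1705
side wall hull
((96.62655639648438, 142.5394287109375), (90.83760833740234, 49.7982177734375), 80.3351821899414) [[ 64.4558 101.9454]
 [113.5472  93.5851]
 [128.7974 183.1334]
 [ 79.7059 191.4938]]
top 1602
front wall z= [ -0.2031   0.0012 207.2614] 1229 [ 78.891  -68.2786   1.    ] [126.8712  71.7148   1.    ] theta from slope 1.7711615664914329
wall at x=95: 187.9678412722618
```

```bash
cat > path.py <<'E'
from lid import *
# contact radius r from hinge, tool back-lean alpha (deg) from case z toward rear
def tcp(th,al,r=95,gap=0.):
    al=np.radians(al)
    C=np.array([H[0]-r*np.cos(th)+(51+gap)*np.sin(th),0,H[2]+r*np.sin(th)+(51+gap)*np.cos(th)])
    b=np.array([np.sin(al),0,np.cos(al)]); perp=np.array([np.cos(al),0,-np.sin(al)])
    off= 8*np.clip((th-al)/0.2,-1,1)
    return O+Rc@(C+25*b+off*perp)
def rot(al): # world rotvec relative to Rt
    return (Rc[:,1]*np.radians(al))
if __name__=='__main__':
    cur=np.array([441.9,-84.2,318.7])
    for th,al,g in((1.76,25,40),(1.76,25,15),(1.76,25,0),(1.6,25,0),(1.4,25,0),(1.2,25,0),(1.0,25,0),(.8,20,0),(.6,15,0),(.4,10,0),(.2,5,0),(.1,0,0),(.05,0,0),(0,0,0)):
        P=tcp(th,al,gap=g); print(th,al,g,P.round(1),rot(al))
E
python3 path.py; python3 -c "
from cell import manip; s=manip.read_state(); print(s['eef_pos'],s['eef_rot'])"
```

```text
1.76 25 40 [ 664.3 -169.5  276. ] [0.1144 0.4211 0.    ]
1.76 25 15 [ 640.9 -163.2  269.9] [0.1144 0.4211 0.    ]
1.76 25 0 [ 626.9 -159.4  266.2] [0.1144 0.4211 0.    ]
1.6 25 0 [ 610.5 -154.9  269. ] [0.1144 0.4211 0.    ]
1.4 25 0 [ 589.7 -149.3  268.7] [0.1144 0.4211 0.    ]
1.2 25 0 [ 569.4 -143.8  264.1] [0.1144 0.4211 0.    ]
1.0 25 0 [ 550.4 -138.6  255.5] [0.1144 0.4211 0.    ]
0.8 20 0 [ 531.3 -133.4  243.7] [0.0915 0.3369 0.    ]
0.6 15 0 [ 514.9 -128.9  228.4] [0.0686 0.2526 0.    ]
0.4 10 0 [ 501.7 -125.4  210.3] [0.0458 0.1684 0.    ]
0.2 5 0 [ 489.1 -121.9  189. ] [0.0229 0.0842 0.    ]
0.1 0 0 [ 484.4 -120.7  177.7] [0. 0. 0.]
0.05 0 0 [ 482.  -120.   171.6] [0. 0. 0.]
0 0 0 [ 479.8 -119.4  165.3] [0. 0. 0.]
[442.04574364 -84.37151417 320.87493485] [2.69768382e+00 6.18605144e-05 1.30560965e+00]
```

{"op": "apply_moves", "data": {"series": [[[0, 0, 4], [0, 0, 0], 0], [[2, -1, 6], [0.03, 0.1, 0], 0], [[7, -3, 6], [0.05, 0.2, 0], 0], [[12, -5, 6], [0.08, 0.3, 0], 0], [[17, -7, 6], [0.11, 0.4, 0], 0], [[22.2, -8.5, 6], [0.1144, 0.4211, 0], 0], [[22.2, -8.5, 6], [0.1144, 0.4211, 0], 0], [[22.2, -8.5, 5], [0.1144, 0.4211, 0], 0], [[22.2, -8.5, 4], [0.1144, 0.4211, 0], 0], [[22.2, -8.5, 4], [0.1144, 0.4211, 0], 0]]}}

```text
clock: 11.8
eef_pos: [663.7, -169.2, 355.8]
eef_rot: [-3.141, -0.0, 1.306]
wrist_force: [-0.5, 0.1, 0.1]
finger_gap: 0.5
```

```bash
python3 look.py g side top;python3 -c "
from h import *
crop(load('g_side'),190,80,390,280,3,'pics/g1.png')"
```

```text
{'clock': 11.9, 'joints': array([-3.03119694e-01,  5.88621596e-01,  8.26961116e-01, -2.98265907e-05,
        1.72492603e+00, -1.60867914e+00]), 'qd': array([-1.55091527e-04, -4.94303716e-04, -1.53842333e-02, -3.68729318e-04,
        5.35341050e-03, -3.04275834e-05]), 'effort': array([-1.52395101e-02, -6.97112560e+01, -3.63757038e+01, -1.83268584e-02,
        1.00225970e-02, -3.11901920e-05]), 'eef_pos': array([ 663.96039496, -169.31805982,  357.14637768]), 'eef_rot': array([3.14051063e+00, 7.04987080e-05, 1.30555481e+00]), 'wrist_force': array([-0.46873997, -0.91429598, -0.19217905]), 'moment': array([-0.01254126, -0.14545296,  0.02775449]), 'finger_gap': 0.21745468158837727}
```

View pics/g1.png

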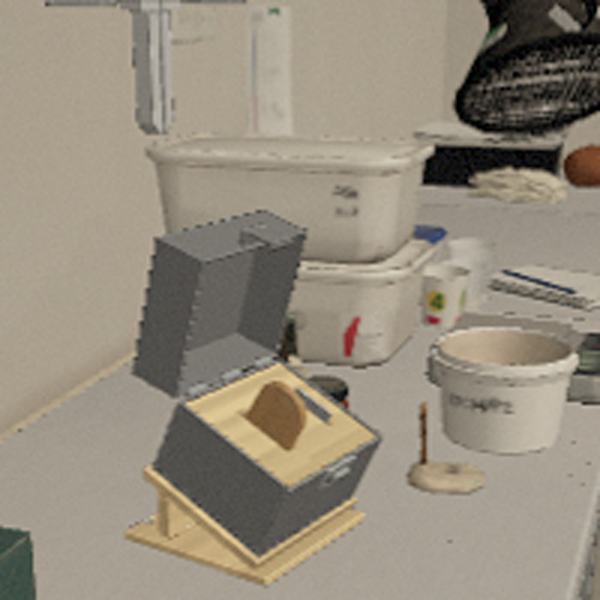

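View pics/g_top.png

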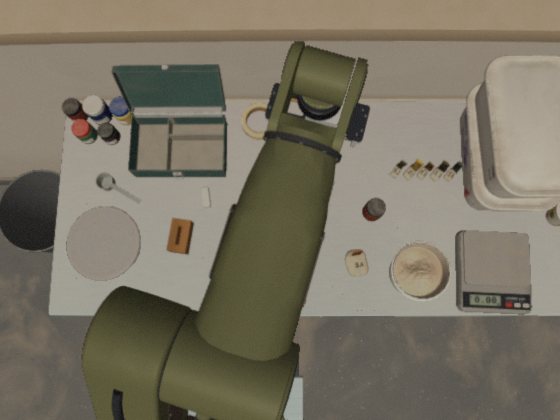

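{"op": "apply_moves", "data": {"series": [[[0, 0, -4], [0, 0, 0], 0], [[0, 0, -8], [0, 0, 0], 0], [[0, 0, -8], [0, 0, 0], 0], [[-2.3, 0.6, -8.6], [0, 0, 0], 0], [[-3.7, 1, -9], [0, 0, 0], 0], [[-5.3, 1.45, -8.7], [0, 0, 0], 0], [[-7.4, 2, -8.7], [0, 0, 0], 0], [[-9.5, 2.55, -9.2], [0, 0, 0], 0], [[-9.5, 2.55, -9.2], [0, 0, 0], 0], [[-9.5, 2.55, -9.2], [0, 0, 0], 0]]}}

```text
clock: 13.15
eef_pos: [570.2, -144.3, 265.8]
eef_rot: [3.14, 0.0, 1.305]
wrist_force: [1.1, -0.0, -0.9]
finger_gap: 0.3
```

```bash
python3 look.py h side;python3 -c "
from h import *
crop(load('h_side'),190,80,390,280,3,'pics/h1.png')"
```

```text
{'clock': 13.2, 'joints': array([-3.10056924e-01,  3.62110651e-01,  1.35803263e+00, -6.20288344e-05,
        1.42018801e+00, -1.61549036e+00]), 'qd': array([ 0.00021241,  0.00991961,  0.00831185, -0.00020383, -0.00571598,
        0.000238  ]), 'effort': array([ 2.86198163e-02, -5.86562848e+01, -3.63912570e+01, -1.94763666e-02,
        1.05062784e-01,  2.57530619e-04]), 'eef_pos': array([ 570.18662156, -144.26545186,  265.22702631]), 'eef_rot': array([3.14033529e+00, 1.17633696e-04, 1.30544263e+00]), 'wrist_force': array([ 0.73416322, -0.50041712, -0.24187509]), 'moment': array([ 0.04280303, -0.18074194,  0.01337332]), 'finger_gap': 0.4502375037044942}
```

View pics/h1.png

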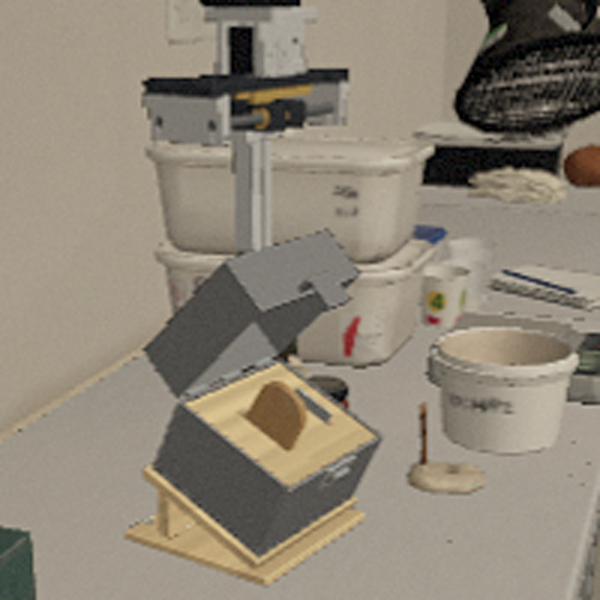

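{"op": "apply_moves", "data": {"series": [[[-1, 0.25, -0.45], [0, 0, 0], 0], [[-1.9, 0.5, -0.9], [0, 0, 0], 0], [[-2.85, 0.78, -1.45], [-0.0115, -0.042, 0], 0], [[-3.8, 1.05, -2.05], [-0.023, -0.084, 0], 0], [[-4.6, 1.27, -2.8], [-0.035, -0.126, 0], 0], [[-5.4, 1.5, -3.6], [-0.046, -0.168, 0], 0], [[-6.1, 1.7, -4.5], [-0.058, -0.21, 0], 0], [[-6.7, 1.85, -5.4], [-0.069, -0.253, 0], 0], [[-7.4, 2, -6.4], [-0.08, -0.295, 0], 0], [[-8, 2.2, -7.5], [-0.0915, -0.337, 0], 0]]}}

```text
clock: 14.45
eef_pos: [489.3, -122.1, 189.1]
eef_rot: [2.791, 0.0, 1.305]
wrist_force: [1.7, 0.1, -0.5]
finger_gap: 0.7
```

```bash
python3 look.py i side;python3 -c "
from h import *
crop(load('i_side'),190,80,390,280,3,'pics/i1.png')"
```

```text
{'clock': 14.5, 'joints': array([-0.32737766,  0.06816052,  1.93941987,  0.03031456,  0.78496633,
       -1.65053776]), 'qd': array([-0.00024123,  0.01820914, -0.05656324, -0.01067146,  0.12781261,
        0.00986229]), 'effort': array([ -0.64976228, -41.61832809, -42.09482431,  -0.04425218,
        -0.34474804,   0.0661749 ]), 'eef_pos': array([ 487.96431675, -121.50113516,  187.29915788]), 'eef_rot': array([ 2.79168738e+00, -1.57724082e-04,  1.30552002e+00]), 'wrist_force': array([ 0.22972351, -0.37890274, -1.95975785]), 'moment': array([ 0.10925637, -0.01209777, -0.01472036]), 'finger_gap': 0.5195302402047547}
```

View pics/i1.png

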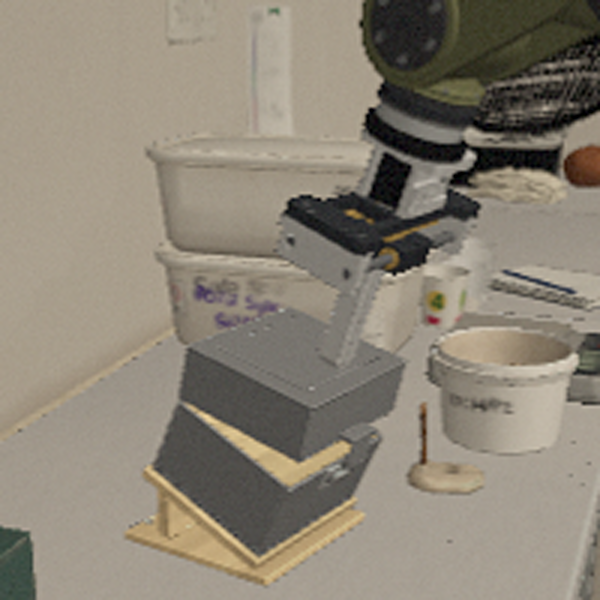

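{"op": "apply_moves", "data": {"series": [[[-0.25, 0.06, -0.6], [-0.012, -0.042, 0], 0], [[-0.46, 0.12, -1.15], [-0.023, -0.084, 0], 0], [[-0.58, 0.15, -1.45], [-0.023, -0.084, 0], 0], [[-0.69, 0.18, -1.76], [-0.023, -0.084, 0], 0], [[-0.75, 0.2, -1.95], [-0.023, -0.084, 0], 0], [[-0.8, 0.22, -2.1], [-0.023, -0.084, 0], 0], [[-0.85, 0.23, -2.2], [-0.023, -0.084, 0], 0], [[-0.88, 0.24, -2.3], [-0.023, -0.084, 0], 0], [[-0.9, 0.25, -2.39], [-0.023, -0.084, 0], 0], [[-0.9, 0.25, -2.39], [-0.023, -0.084, 0], 0]]}}

```text
clock: 15.75
eef_pos: [480.3, -119.5, 165.3]
eef_rot: [2.706, 0.0, 1.306]
wrist_force: [-0.4, -1.2, 0.1]
finger_gap: 0.1
```

```bash
python3 look.py j side;python3 -c "
from h import *
crop(load('j_side'),220,150,340,280,4,'pics/j1.png')
from tgt import *
from cell import manip
s=manip.read_state();print(Rc.T@s['wrist_force'])"
```

```text
{'clock': 15.8, 'joints': array([-0.33173421,  0.04927408,  2.03902249,  0.04816007,  0.61864475,
       -1.67028424]), 'qd': array([-0.00056304,  0.0017121 , -0.00097605, -0.00029752, -0.00090687,
       -0.00151208]), 'effort': array([-2.09677608e-03, -3.47596014e+01, -3.17793453e+01,  4.66709537e-02,
       -1.06966920e+00, -6.89008026e-03]), 'eef_pos': array([ 480.35107758, -119.49968926,  165.30669534]), 'eef_rot': array([2.70555567e+00, 1.12304835e-04, 1.30545464e+00]), 'wrist_force': array([ 0.17441046,  0.54882341, -0.1411947 ]), 'moment': array([ 0.12065673,  0.10563009, -0.02858787]), 'finger_gap': 0.05501779536333095}
[-0.0375  0.5754 -0.1383]
```

View pics/j1.png

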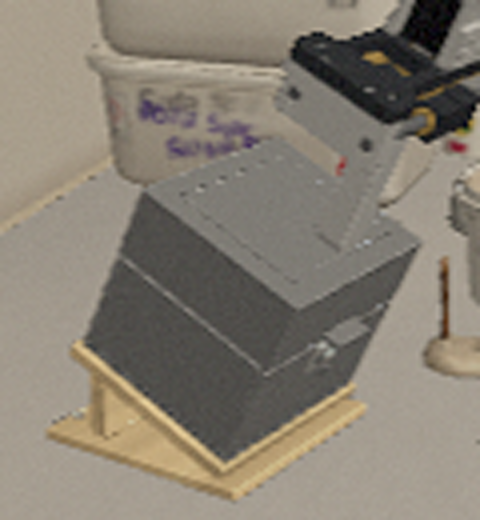

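The lid looks flush on the rim in the side crop, with the seam running (120,258) to (265,372). I'll press a little further to confirm a hard stop.

{"op": "apply_moves", "data": {"series": [[[0.02, -0.01, -0.05], [0, 0, 0], 0], [[0.04, -0.01, -0.09], [0, 0, 0], 0], [[0.06, -0.02, -0.14], [0, 0, 0], 0], [[0.08, -0.02, -0.18], [0, 0, 0], 0], [[0.1, -0.03, -0.23], [0, 0, 0], 0], [[0.1, -0.03, -0.23], [0, 0, 0], 0], [[0.1, -0.03, -0.23], [0, 0, 0], 0], [[0.1, -0.03, -0.23], [0, 0, 0], 0], [[0.1, -0.03, -0.23], [0, 0, 0], 0], [[0.1, -0.03, -0.23], [0, 0, 0], 0]]}}

```text
clock: 17.05
eef_pos: [480.9, -119.6, 164.6]
eef_rot: [2.705, 0.0, 1.306]
wrist_force: [-29.8, 8.5, 34.1]
finger_gap: 0.4
```

That gave a hard stop at about 45 N, well above the 10–15 N the catch needs. Now I'll retreat and check.

{"op": "apply_moves", "data": {"series": [[[0, 0, 0.1], [0, 0, 0], 0], [[-0.3, 0.1, 1], [0, 0, 0], 0], [[-1, 0.3, 3], [0, 0, 0], 0], [[-3, 1, 7], [0, 0, 0], 0], [[-6, 1, 11], [0, 0, 0], 0], [[-9, -3, 15], [0, 0, 0], 0], [[-11, -8, 18], [0, 0, 0], 0], [[-13, -13, 18], [0, 0, 0], 0], [[-15, -18, 18], [0, 0, 0], 0], [[-15, -18, 18], [0, 0, 0], 0]]}}

```text
clock: 18.3
eef_pos: [329.8, -302.4, 342.7]
eef_rot: [2.706, -0.0, 1.3]
wrist_force: [0.2, 1.0, -1.0]
finger_gap: 0.7
```

```bash
python3 look.py k side top;python3 -c "
from lid import *
crop(load('k_side'),220,150,340,280,4,'pics/k1.png')
for n in('top','side'):
  w=cloud(load('k_'+n)); q=(w-O)@Rc
  m=(abs(q[...,0])<55)&(abs(q[...,1])<62)&(abs(q[...,2]-122)<25); P=q[m]
  c=np.linalg.lstsq(np.c_[P[:,:2],np.ones(len(P))],P[:,2],rcond=None)[0]; print(n,len(P),c)
"
```

```text
{'clock': 18.4, 'joints': array([-0.96992256, -0.2097109 ,  1.846895  ,  0.30011208,  1.17957336,
       -2.34354574]), 'qd': array([ 0.04146088, -0.01571722,  0.00750378, -0.00229093, -0.00246381,
        0.00258192]), 'effort': array([ -2.06107445, -24.22966182, -38.16015959,   0.67830065,
        -0.78484247,  -0.18592156]), 'eef_pos': array([ 331.24529949, -299.79877032,  342.94769709]), 'eef_rot': array([ 2.70565588e+00, -2.70693444e-04,  1.30421120e+00]), 'wrist_force': array([ 0.22283849,  0.2941083 , -0.30227325]), 'moment': array([0.11433387, 0.06549991, 0.02329216]), 'finger_gap': 0.5594529999896829}
top 2386 [ -0.0006   0.0007 122.7886]
side 1203 [  0.0007   0.     122.6877]
```

View pics/k1.png

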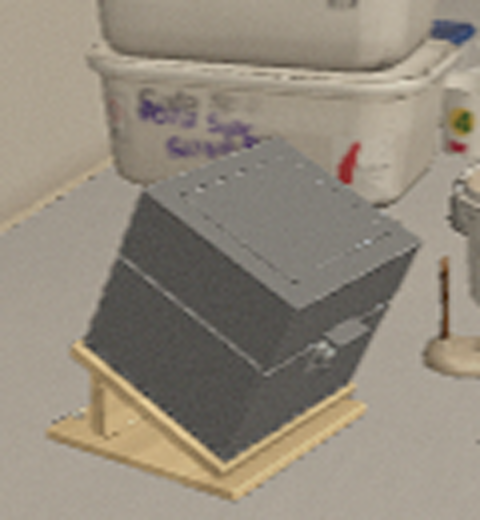

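View pics/k_top.png

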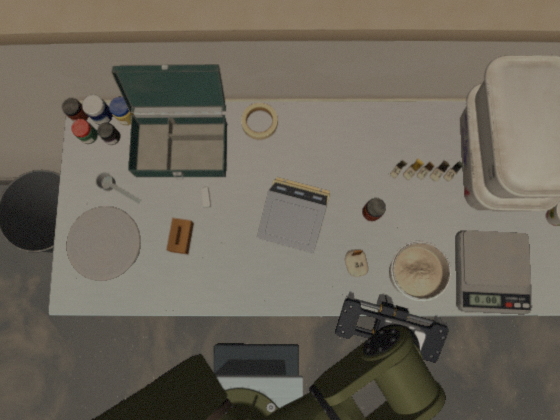

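The lid's top face is parallel to the case floor to within 0.001 rad, and the lid stays shut with the arm away. The jar (374,209), tile (357,262) and eraser (206,197) are at their starting pixels, so I'll hand it in.

```bash
python3 -c "
from cell import manip
print(manip.sign_off())"
```

```text
the job is handed in; nothing more can be done
None
```

The rib is home in the free wide slot, the lid is snapped shut, and I handed the job in at about 18.4 s; no verdict was reported.

- **Rib:** I drew it from its block and slid it end first down the 25-degree slot until it met 33 N along the slot axis at the nominal depth. With the lid still open, the side picture showed its top arc at or just below the 44 mm line. Depth-camera maxima were 44.6 mm (side) and 46.4 mm (top), both within noise. The rib was not seen again once the lid was shut.
- **Lid:** I swung it from about 1.75 rad with closed fingertips on its top face and pressed it. It snapped over and then met a hard stop at about 45 N. That press was by the fingertips, above the 40 N allowed for the arm or gripper body; wrist force stayed under 120 N.
- **Last checks:** With the arm clear, both cameras showed the lid's top face parallel to the case floor to within 0.001 rad. The jar, tile and eraser were at their starting pixels, and the wrist force was near zero.
- **Disagreement:** The two cameras placed the slot about 3 mm apart sideways. I used the mean, and the rib tip entered without contact force.

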